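# Sort the mixed cosmetics into their crates and log the batch

## Robot

A 6-joint arm with a two-finger parallel gripper is mounted at the origin on the work surface. World frame = base frame: x ahead of the robot, y to its left, z up, the work surface at z = 0. Lengths are in m, angles in rad, forces in N, time in s.
With the tool pointing down it reaches from about 0.325 to 0.875 m from the base axis. Payload 4.4 kg.
Tool frame: the origin (TCP) lies at the very end of the fingers, on their centre line; the grasp point (between the pads) lies 19 mm behind it; z points along the fingers, y is the line along which they close (so a half turn about z gives the same grasp; the last joint's range is limited). The gripper opens to 85 mm and grips with 20 to 120 N. Pads are 22 mm wide; open, the fingers measure 114 mm over their backs; the gripper's body (76 mm by 85 mm) begins 54 mm behind the grasp point. The pads swing forward as they close: fully open they stand 13 mm farther back than shut.
Start: joints at [1.19, 0.207, 1.542, -0, 1.393, -0.15], TCP at [0.132, 0.56, 0.231] pointing down, gripper open.
Joint ranges: [-2.73, 2.73], [-0.86, 2.22], [0.23, 2.46], [-1.11, 4.25], [0.08, 2.63], [-2.82, 2.82]. Speed limits (rad/s): [2.79, 2.79, 3.14, 3.14, 3.14, 3.14].

## Interface

Orientations are given as a unit quaternion [w, x, y, z].
In Python, from station import r, eyes gives the robot as it stands.
- The arm moves only by the tool move_arm, never from a script. Its argument "deltas" is a list of rows, each a list of 3 entries, a list of its own where there are three numbers: the shift along the tool's x, y, z in mm, then the turn about the tool's z in rad, then the finger opening in mm, from 0 to 85.4. In form: [[[tx, ty, tz], yaw, jaw], ...]. A call has 1 to 10 rows; each row is the pose to reach, as a shift and turn from the pose commanded when the call began, along the tool's axes at that moment; what a row does not reach only later rows make up. A row lasts 1/10 s, in which the tool goes at most 50 mm and 8.59 degrees, less where a joint would pass 70% of its speed; a pose out of reach is approached as far as the arm can. A call with a gripper value outside its range is refused whole. The fingers move at their own pace and stop on an object; the grip force is fixed at half the most. Time passes only in rows, so rows that repeat a pose let the fingers close. It gives the time, the measured TCP pose, the force, the opening and the grip force at its end, in the units of the state.
- r.state(): the state, without advancing time (a new reading comes with each control period).
- eyes.capture(name): name is "side" or "top"; returns the picture (400x640x3 uint8, blue, green, red); there is no depth.
- eyes.camera_model(name): a dict with "fx", "fy", "cx", "cy" (pixels), "world_to_cam" (4x4, takes a point from world to camera coordinates). Camera axes: x right, y up, looking along -z (the intrinsics and any distortion apply to the point x, -y, -z); pixel columns grow to the right and rows downward; lengths in m; the calibration is good to about 2 mm. A picture is of the moment at which its call begins. camera_model takes no time and is no camera call.
- r.job_done(): hands the job in; it is judged then, once.
The state is a dict: "time": time; "q": joint angles; "joint_vel": joint speeds; "joint_efforts": joint torques, N m; "eef_pos": TCP position; "eef_rot": TCP orientation; "force": force on the tool from outside, world axes, zero at the start; "torque": the same for the moment, N m; "opening": finger opening in m; "gripper_force": force on a finger pad.
Only numpy, scipy, OpenCV 4.12 (cv2) and the standard library are available. Lean on these libraries where they do the work, as an engineer would, in place of code of your own. Each camera call takes 0.05 s, during which the arm holds its last target. There are 200 camera calls.

## Task

Sort all the loose cosmetics lying on the bench into the open crates by type: purple jars into the yellow crate, lilac cartons into the green crate, white bottles into the red crate. When all of them are sorted, log the batch by pushing the blue paddle of the grey batch counter all the way in until it stops, then let it spring back. Leave the other things on the bench where they are.

Things in the scene. Friction and masses are not known exactly. Their poses are not given: they have to be found in the camera images.
- jar1: purple hexagonal cosmetic jar with a gold band, 56 across flats (65 across corners), 60 high, starts upright. Origin at its middle, 30 above its underside; z is its axis, its flats look along its own x and at every 60 deg from it. May be absent.
- jar2: purple hexagonal cosmetic jar with a gold band, 56 across flats (65 across corners), 60 high, starts upright. Origin at its middle, 30 above its underside; z is its axis, its flats look along its own x and at every 60 deg from it. May be absent.
- jar3: purple hexagonal cosmetic jar with a gold band, 56 across flats (65 across corners), 60 high, starts upright. Origin at its middle, 30 above its underside; z is its axis, its flats look along its own x and at every 60 deg from it. May be absent.
- carton1: lilac carton with a violet end and a gold stripe, a plain box 96 (own x) x 44 (y) x 40 (z), starts lying flat. Origin at its middle. May be absent.
- carton2: lilac carton with a violet end and a gold stripe, a plain box 96 (own x) x 44 (y) x 40 (z), starts lying flat. Origin at its middle. May be absent.
- bottle1: white square-shouldered bottle with a violet label and a black round cap, starts lying flat. Body 70 (own x) x 42 (y) x 34 (z), origin at the body's middle; the cap, 25 dia, reaches to x = +71, the foot is at x = -35. May be absent.
- bottle2: white square-shouldered bottle with a violet label and a black round cap, starts lying flat. Body 70 (own x) x 42 (y) x 34 (z), origin at the body's middle; the cap, 25 dia, reaches to x = +71, the foot is at x = -35. May be absent.
- crate_yellow: yellow fixed open crate, outside 180 (own x) x 160 (y) x 60 high, walls and floor 5 thick, inside 170 x 150. Origin under its middle, on the bench. For jars.
- crate_green: green fixed open crate, outside 180 (own x) x 160 (y) x 60 high, walls and floor 5 thick, inside 170 x 150. Origin under its middle, on the bench. For cartons.
- crate_red: red fixed open crate, outside 180 (own x) x 160 (y) x 60 high, walls and floor 5 thick, inside 170 x 150. Origin under its middle, on the bench. For bottles.
- counter: fixed grey batch counter, base 150 (own x) x 75 (y) x 30 high, with an upright display block 34 thick and 82 high at its far end (own x +41 to +75). Origin under its middle, on the bench. A blue paddle stands on its base and slides along its own x.
- tally (a joint): the paddle's sprung slide: 0 at rest, 0.040 m fully in, towards the display block (counter's own +x). Spring force 3 N at rest, about 8.5 N fully in; it springs back by itself when let go. The paddle is 10 thick, 50 wide and stands from 32 to 76 above the bench; at rest there is open room in front of it over the base.
- paddle_face (a point): middle of the paddle's front face (the face to push on), 56 above the bench; moves with the paddle. Its x axis is the pushing direction.
- label_roll: bystander, leave alone: standing white roll of labels, 72 dia x 50 high. Origin under its middle.
- spray: bystander, leave alone: green spray bottle, 56 dia x 160 high. Origin under its middle.
- tape_dispenser: bystander, leave alone: black tape dispenser, about 150 x 50 x 80. Origin under its middle.
- scanner: bystander, leave alone: black and grey hand scanner lying down, about 185 x 60 x 35. Origin under its middle.
- pen_cup: bystander, leave alone: blue cup, 72 dia x 95 high. Origin under its middle.
Not all that is in view belongs to the job. What is meant by the counter is not orange, and is the larger of those in its own colour. Leave any pink look-alike of the jar3 alone.

How it is judged:
On the way, in this order (a step that is already met when the one before it is completed fails the run):
1. every jar, carton and bottle present is in its own crate (x of jar1 in the frame of crate_yellow between -0.075 and 0.075 m and y of jar1 in the frame of crate_yellow between -0.065 and 0.065 m and z of jar1 in the frame of crate_yellow between 0.005 and 0.1 m and x of jar2 in the frame of crate_yellow between -0.075 and 0.075 m and y of jar2 in the frame of crate_yellow between -0.065 and 0.065 m and z of jar2 in the frame of crate_yellow between 0.005 and 0.1 m and x of jar3 in the frame of crate_yellow between -0.075 and 0.075 m and y of jar3 in the frame of crate_yellow between -0.065 and 0.065 m and z of jar3 in the frame of crate_yellow between 0.005 and 0.1 m and x of carton1 in the frame of crate_green between -0.075 and 0.075 m and y of carton1 in the frame of crate_green between -0.065 and 0.065 m and z of carton1 in the frame of crate_green between 0.005 and 0.078 m and x of carton2 in the frame of crate_green between -0.075 and 0.075 m and y of carton2 in the frame of crate_green between -0.065 and 0.065 m and z of carton2 in the frame of crate_green between 0.005 and 0.078 m and x of bottle1 in the frame of crate_red between -0.075 and 0.075 m and y of bottle1 in the frame of crate_red between -0.065 and 0.065 m and z of bottle1 in the frame of crate_red between 0.005 and 0.078 m and x of bottle2 in the frame of crate_red between -0.075 and 0.075 m and y of bottle2 in the frame of crate_red between -0.065 and 0.065 m and z of bottle2 in the frame of crate_red between 0.005 and 0.078 m), for 0.2 s.
2. the paddle is pushed fully in (value of joint tally above 0.037 m), for 0.1 s.
At the end, for the whole second after the job is handed in: All jars in the yellow crate, cartons in the green, bottles in the red: middles within 75 mm (crate x) and 65 mm (y) of the crate's middle, at most 78 mm (jars 100) above the bench, at rest; the paddle, pushed in over 37 mm after the sorting, is back within 6 mm of rest (all of step 1 and linear speed of each of jar1, jar2, jar3, carton1, carton2, bottle1, bottle2 below 0.03 m/s and value of joint tally below 0.006 m); the robot touches nothing.
It fails at once if a bystander is moved more than 50 mm (distance of any of label_roll, spray, tape_dispenser, scanner, pen_cup from where it was at the start of the episode above 0.05 m).
Of jar1, jar2, jar3, carton1, carton2, bottle1, bottle2 only 5 to 7 are there at a start; the rules pass over those that are not, and their reading is None.
At some moment in a run one of jar1, jar2, jar3, carton1, carton2, bottle1, bottle2 may be knocked a few centimetres aside while the robot is not near it.
Once in a run the grip may slacken for a moment while it holds something.
It also fails if it takes over 210 s, if anything falls off the work surface, if the arm or the gripper's body presses on something with over 40 N, if the wrist force passes 120 N, or if a joint passes its speed limit or range.

## Working session

There is one attempt and no reset: what is moved stays moved. The work goes in short steps, Python scripts to look and compute and a tool call to move; the robot and the scene stay as the last step left them, time stands still between calls to the robot, and variables do not carry over. Pictures are saved under pics/ and viewed, at most 14 in all, crops included, and the job is handed in when it is done.

Besides the shell and the picture viewer there is one more tool, called as name([rows], argument=value, ...), one row to a line, values as JSON. move_arm: Moves the arm, as the interface text tells. Its arguments: {"type":"object","properties":{"deltas":{"type":"array","items":{"type":"array"}}},"required":["deltas"]}

```bash
ls; mkdir -p pics
python3 - <<'E'
from station import r, eyes
import cv2,numpy as np
for n in("top","side"):
    im=eyes.capture(n); cv2.imwrite(f"pics/{n}0.png",im); m=eyes.camera_model(n); print(n,{k:(np.round(v,4).tolist()) for k,v in m.items()})
s=r.state(); print(s)
E
```

```text
pics
top {'fx': 375.8862, 'fy': 375.8862, 'cx': 317.2454, 'cy': 200.0106, 'world_to_cam': [[0.0177, -0.9994, 0.0298, -0.0473], [0.9851, 0.0225, 0.1703, -0.5099], [-0.1708, 0.0263, 0.9849, -1.1181], [0.0, 0.0, 0.0, 1.0]]}
side {'fx': 485.3227, 'fy': 485.3227, 'cx': 331.3136, 'cy': 204.8053, 'world_to_cam': [[0.9855, -0.1681, -0.0232, -0.516], [0.1089, 0.5214, 0.8463, -0.0911], [-0.1301, -0.8366, 0.5322, -1.6424], [0.0, 0.0, 0.0, 1.0]]}
{'time': 0.1, 'q': array([ 1.18951444e+00,  2.07370173e-01,  1.54282517e+00,  2.47390234e-05,
        1.39346924e+00, -1.50514961e-01]), 'joint_vel': array([-0.00029374, -0.00194119, -0.00242887, -0.00198476,  0.00198277,
        0.00148691]), 'joint_efforts': array([-1.29197193e-03, -3.84091401e+01, -2.92549771e+01, -2.10237995e-04,
        4.83268712e-03,  9.67282233e-06]), 'eef_pos': array([0.13127294, 0.55911795, 0.23021509]), 'eef_rot': array([-2.83972716e-04,  1.15129727e-01,  9.93349925e-01, -9.96360054e-04]), 'force': array([-0.34523196, -0.51707839, -0.39312944]), 'torque': array([-0.00797393, -0.03328551,  0.00992752]), 'gripper_force': 0.0, 'opening': 0.08515835423164385}
```

View pics/top0.png

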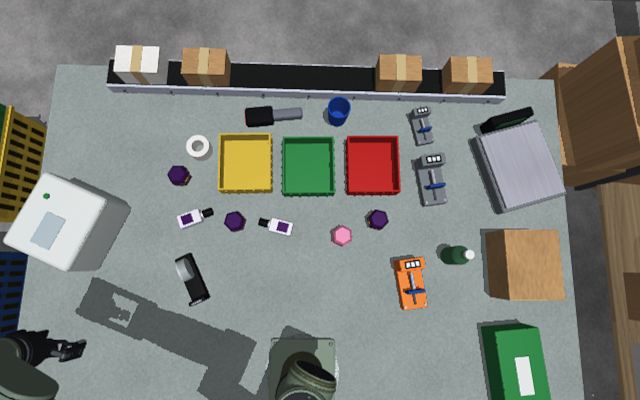

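View pics/side0.png

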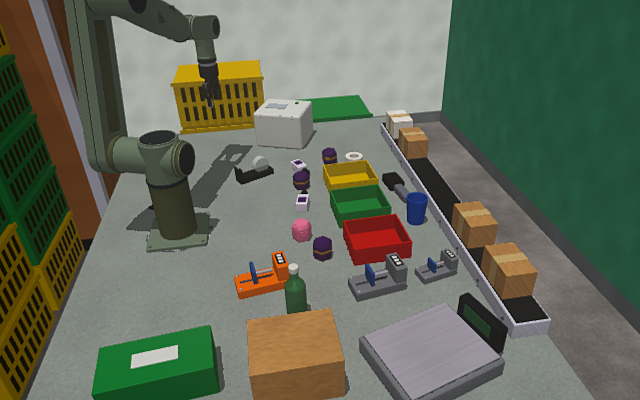

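```bash
cat > h.py <<'E'
import cv2,numpy as np
from station import r,eyes
def ray(n,uv):
    m=eyes.camera_model(n);T=np.array(m["world_to_cam"]);R,t=T[:3,:3],T[:3,3]
    d=np.array([(uv[0]-m["cx"])/m["fx"],-(uv[1]-m["cy"])/m["fy"],-1.]);return -R.T@t,R.T@d
def plane(n,uv,z):
    o,d=ray(n,uv);return o+d*(z-o[2])/d[2]
def tri(a,b):
    (o1,d1),(o2,d2)=ray("top",a),ray("side",b)
    s=np.linalg.lstsq(np.c_[d1,-d2],o2-o1,rcond=None)[0];p,q=o1+s[0]*d1,o2+s[1]*d2
    return (p+q)/2,np.linalg.norm(p-q)
def proj(n,p):
    m=eyes.camera_model(n);c=np.array(m["world_to_cam"])@np.r_[p,1.]
    return np.array([m["cx"]+m["fx"]*c[0]/-c[2],m["cy"]-m["fy"]*c[1]/-c[2]])
def blobs(mask,amin=20):
    n,l,s,c=cv2.connectedComponentsWithStats(mask.astype(np.uint8)*255)
    return [(s[i],c[i],l==i) for i in range(1,n) if s[i][4]>=amin]
E
python3 - <<'E'
from h import *
t=cv2.imread("pics/top0.png");s=cv2.imread("pics/side0.png")
cv2.imwrite("pics/topz.png",cv2.resize(t[95:315,165:465],None,fx=2.6,fy=2.6,interpolation=cv2.INTER_CUBIC))
cv2.imwrite("pics/sidez.png",cv2.resize(s[140:310,225:475],None,fx=3.2,fy=3.2,interpolation=cv2.INTER_CUBIC))
for n,im in(("top",t),("side",s)):
    hsv=cv2.cvtColor(im,cv2.COLOR_BGR2HSV);H,S,V=cv2.split(hsv)
    for nm,m in (("purple",(H>125)&(H<160)&(S>70)),("yellow",(H>18)&(H<32)&(S>120)),("green",(H>55)&(H<80)&(S>120)),("red",((H<8)|(H>172))&(S>150)),("blue",(H>100)&(H<122)&(S>140)),("white",(S<40)&(V>215))):
        for st,c,_ in blobs(m,25): print(n,nm,st.tolist(),c.round(1))
E
```

```text
top purple [168, 166, 21, 19, 280] [177.4 174.4]
top purple [369, 210, 19, 20, 271] [377.8 219.2]
top purple [224, 212, 20, 19, 284] [234.  220.8]
top purple [181, 214, 12, 11, 92] [186.3 218.7]
top purple [277, 222, 12, 10, 85] [282.2 226.5]
top yellow [0, 106, 46, 116, 3726] [ 18.5 161.3]
top yellow [218, 133, 55, 61, 3200] [244.8 162.7]
top yellow [11, 261, 13, 4, 42] [ 16.8 262.1]
top yellow [9, 272, 13, 4, 40] [ 14.8 273. ]
top yellow [7, 282, 14, 5, 43] [ 13.8 283.9]
top yellow [5, 293, 14, 5, 43] [ 11.8 294.8]
top yellow [4, 304, 14, 5, 46] [ 10.2 305.8]
top yellow [2, 315, 14, 5, 46] [  8.5 316.9]
top yellow [0, 326, 14, 6, 44] [  6.7 328.2]
top green [0, 104, 5, 32, 97] [  1.4 116.1]
top green [495, 117, 32, 12, 101] [510.5 122.7]
top green [282, 137, 53, 60, 3036] [307.8 166.1]
top green [442, 248, 15, 13, 49] [450.8 253.4]
top green [481, 323, 70, 77, 3700] [513.4 360.2]
top red [345, 136, 55, 60, 3101] [372.3 165.1]
top blue [328, 96, 23, 30, 525] [338.1 110.2]
top blue [419, 127, 13, 6, 43] [424.7 129.2]
top blue [426, 183, 19, 6, 73] [435.4 185.6]
top blue [0, 252, 28, 
[... 1951 characters left out ...]
1, 6, 16, 27] [ 32.5 219.1]
side yellow [0, 211, 85, 189, 8408] [ 30.1 301.4]
side yellow [25, 217, 7, 16, 27] [ 28.3 224.3]
side green [442, 0, 198, 310, 40427] [559.7 114.8]
side green [0, 55, 69, 211, 5728] [ 25.1 172. ]
side green [306, 95, 66, 27, 1239] [338.4 108.5]
side green [330, 185, 61, 43, 1711] [358.3 202.6]
side green [92, 325, 128, 75, 6828] [158.7 368.9]
side red [343, 214, 69, 52, 2661] [375.7 238.3]
side blue [406, 192, 22, 33, 581] [415.9 207.3]
side blue [427, 258, 9, 15, 59] [431.3 264.6]
side blue [250, 262, 7, 22, 71] [252.6 272. ]
side blue [365, 264, 9, 22, 77] [369.8 273.5]
side white [387, 110, 19, 5, 48] [396.3 111.9]
side white [392, 116, 20, 6, 67] [401.6 118.8]
```

View pics/topz.png

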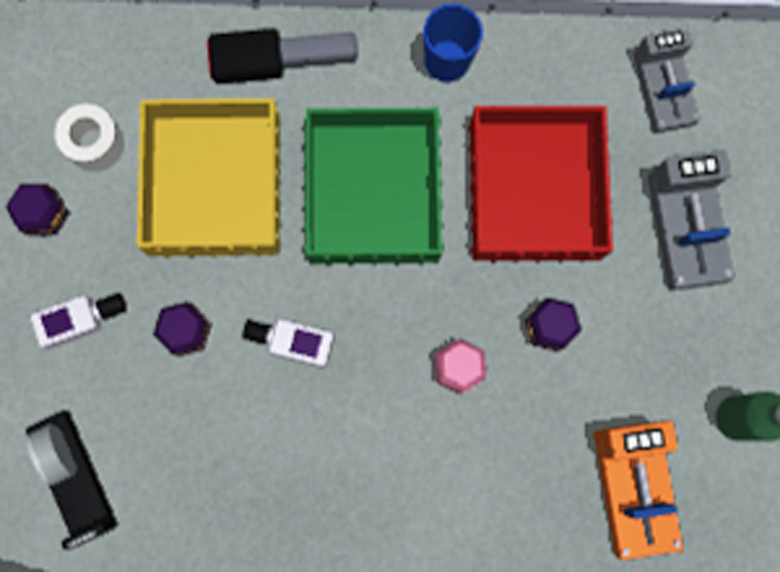

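View pics/sidez.png

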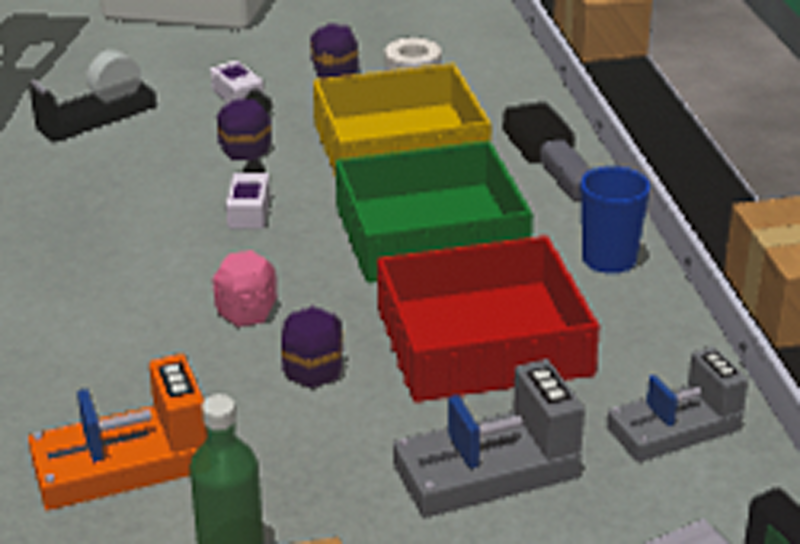

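Top view: three purple jars at (178,175), (235,221), (377,219). The hexagon at (342,235) is pink, so it is the look-alike and stays. Bottles are at (190,218) and (278,226), and there are no cartons. The counter candidates are orange (411,283), small grey (422,125) and large grey (432,180). The larger grey one, at (432,180), fits the description, and the enlarged crop confirms it.

```bash
cat >> h.py <<'E'
def masks(im):
    H,S,V=cv2.split(cv2.cvtColor(im,cv2.COLOR_BGR2HSV))
    return dict(purple=(H>125)&(H<160)&(S>70),white=(S<45)&(V>200),blue=(H>100)&(H<122)&(S>140),
      body=((S<45)&(V>190))|((H>125)&(H<160)&(S>70)),dark=V<50)
def look():
    """jars: centre on z=.05 plane, flat angle mod 60 ; bottles: body centre z=.034, axis angle towards the cap (world deg)"""
    im=eyes.capture("top");M=masks(im);jars=[];bot=[]
    for st,c,m in blobs(M["purple"],30):
        if not(150<c[0]<460 and 90<c[1]<300):continue
        if st[4]>180:
            cn=max(cv2.findContours(m.astype(np.uint8),cv2.RETR_EXTERNAL,cv2.CHAIN_APPROX_NONE)[0],key=len)[:,0]
            P=np.array([plane("top",p,.055)[:2] for p in cn]);a=np.radians(np.arange(0,60,2.));w=[]
            for t in a: w.append(sum(np.ptp(P@[np.cos(t+k),np.sin(t+k)]) for k in np.radians([0,60,120])))
            jars.append((c.round(1),plane("top",c,.053).round(4),np.degrees(a[np.argmin(w)]).round()))
        elif st[4]<130:
            for s2,c2,m2 in blobs(M["body"],100):
                if m2[int(round(c[1])),int(round(c[0]))]:
                    yx=np.argwhere(m2);P=np.array([plane("top",p[::-1],.034)[:2] for p in yx]);rc=cv2.minAreaRect((P*1000).astype(np.float32))
                    b=cv2.boxPoints(rc);e=max((b[1]-b[0],b[2]-b[1]),key=np.linalg.norm);e/=np.linalg.norm(e)
                    cw=plane("top",c2,.032)[:2]
                    f=[M["dark"][tuple(proj("top",np.r_[cw+s*e*.053,.02])[::-1].round().astype(int))] for s in(1,-1)]
                    if f[1]:e=-e
                    bot.append((c2.round(1),cw.round(4),np.round(rc[1]),np.degrees(np.arctan2(e[1],e[0])).round(1),f))
    return im,jars,bot
def Rq(q):
    from scipy.spatial.transform import Rotation as Ro
    return Ro.from_quat([*q[1:],q[0]]).as_matrix()
def go(p,ang=None):
    """shift in tool mm and turn so tool y lies along world angle ang (mod 180)"""
    s=r.state();R=Rq(s["eef_rot"]);d=R.T@(np.array(p)-s["eef_pos"])*1000
    y=0
    if ang is not None:
        a=np.radians(ang);v=R.T@[np.cos(a),np.sin(a),0];y=np.arctan2(-v[0],v[1]);y=(y+np.pi/2)%np.pi-np.pi/2
    print("shift",d.round(1),"yaw",y.round(3),"alt",(y-np.sign(y)*np.pi).round(3),"q6",s["q"][5].round(2),"tcp",s["eef_pos"].round(4))
E
python3 - <<'E'
from h import *
print("cam",ray("top",(0,0))[0].round(3),ray("side",(0,0))[0].round(3))
im,j,b=look()
for x in j+b:print(x)
for a,s in(((177.4,174.4),(328.8,152.3)),((234,220.8),(300.5,176.3)),((377.8,219.2),(321.7,243.8)),((435.4,185.6),(369.8,273.5))):print("tri",*tri(a,s))
Z=lambda p,f,o:((p[0]+.5)/f-.5+o[0],(p[1]+.5)/f-.5+o[1])
C=dict(yellow=([(140,100),(275,98),(279,245),(140,245)],[(450,67),(489,124),(333,150),(315,83)]),
green=([(306,110),(438,108),(440,254),(306,254)],[(490,146),(530,208),(352,237),(338,165)]),
red=([(472,107),(607,106),(610,250),(474,252)],[(547,240),(597,320),(400,345),(379,256)]))
for k,(t,s) in C.items():
    W=np.array([tri(Z(a,2.6,(165,95)),Z(b_,3.2,(225,140)))[0] for a,b_ in zip(t,s)]);P=np.array([plane("top",Z(a,2.6,(165,95)),.06) for a in t])
    e=P[0]+P[1]-P[2]-P[3]
    print(k,"tri mean",W.mean(0).round(3),W[:,2].round(3),"plane",P.mean(0).round(3),"sides",[np.linalg.norm(P[i]-P[i-1]).round(3) for i in range(4)],"xang",np.degrees(np.arctan2(e[1],e[0])).round(1))
# bottle body heights: label centroids in both views
for a,s in(((186.3,218.7),None),((282.2,226.5),(301.4,199.2))):
    if s:print("label",tri(a,s))
go((0,0,0))
E
```

```text
cam [ 0.312 -0.006  1.19 ] [ 0.305 -1.413  0.939]
(array([177.4, 174.4]), array([0.5793, 0.3943, 0.053 ]), np.float64(8.0))
(array([377.8, 219.2]), array([ 0.4539, -0.223 ,  0.053 ]), np.float64(46.0))
(array([234. , 220.8]), array([0.4398, 0.2137, 0.053 ]), np.float64(16.0))
(array([188.7, 218. ]), array([0.4479, 0.3562]), array([41., 76.]), np.float32(-67.1), [np.True_, np.False_])
(array([279.9, 226.2]), array([0.4285, 0.0764]), array([73., 41.]), np.float32(77.1), [np.True_, np.False_])
tri [0.58116216 0.39634786 0.04727112] 0.0010721012741224598
tri [0.441177   0.21481803 0.04705052] 0.001412981670509867
tri [ 0.45567831 -0.22441372  0.04562489] 0.001587660555691669
tri [ 0.56349447 -0.40315071  0.05770139] 0.002386725713263745
yellow tri mean [0.626 0.19  0.057] [0.055 0.061 0.055 0.057] plane [0.627 0.189 0.06 ] sides [np.float64(0.178), np.float64(0.162), np.float64(0.181), np.float64(0.162)] xang 3.6
green tri mean [ 0.62  -0.006  0.058] [0.053 0.067 0.06  0.053] plane [ 0.62  -0.006  0.06 ] sides [np.float64(0.177), np.float64(0.159), np.float64(0.18), np.float64(0.158)] xang 1.6
red tri mean [ 0.628 -0.207  0.062] [0.053 0.068 0.068 0.059] plane [ 0.629 -0.207  0.06 ] sides [np.float64(0.179), np.float64(0.165), np.float64(0.179), np.float64(0.162)] xang 0.5
label (array([0.42748647, 0.06911921, 0.03374103]), np.float64(2.7451906754207742e-05))Traceback (most recent call last):
  File "<stdin>", line 17, in <module>
  File "h.py", line 51, in go
    print("shift",d.round(1),"yaw",y.round(3),"alt",(y-np.sign(y)*np.pi).round(3),"q6",s["q"][5].round(2),"tcp",s["eef_pos"].round(4))
                                   ^^^^^^^
AttributeError: 'int' object has no attribute 'round'
```

```bash
sed -i 's/y=0$/y=np.float64(0)/' h.py
python3 - <<'E'
from h import *
go((.441,.215,.13),16)
E
```

```text
shift [-380.3 -264.1  100.7] yaw 1.061 alt -2.081 q6 -0.15 tcp [0.1313 0.5592 0.2304]
```

move_arm([
  [[-380,-264,100],1.06,85],
  [[-380,-264,100],1.06,85],
  [[-380,-264,100],1.06,85],
  [[-380,-264,100],1.06,85],
  [[-380,-264,100],1.06,85],
  [[-380,-264,100],1.06,85],
  [[-380,-264,100],1.06,85],
  [[-380,-264,100],1.06,85],
  [[-380,-264,100],1.06,85],
  [[-380,-264,100],1.06,85],
])

```text
time: 1.15
eef_pos: [0.4428, 0.2127, 0.1303]
eef_rot: [0.0, 0.603, 0.798, -0.001]
force: [-0.6, 0.0, -0.0]
opening: 0.0847
gripper_force: 0.0
```

Run:
```python
from h import *
go((.441,.215,.018),16)
```

```text
shift [  2.8  -1.  112.3] yaw -0.003 alt 3.139 q6 -0.0 tcp [0.4428 0.2127 0.1303]
```

move_arm([
  [[3,-1,40],0,85],
  [[3,-1,80],0,85],
  [[3,-1,112],0,85],
  [[3,-1,112],0,85],
  [[3,-1,112],0,40],
  [[3,-1,112],0,40],
  [[3,-1,112],0,40],
  [[3,-1,112],0,40],
  [[3,-1,112],0,40],
  [[3,-1,112],0,40],
])

```text
time: 2.15
eef_pos: [0.4416, 0.2192, 0.0217]
eef_rot: [0.001, 0.601, 0.799, 0.002]
force: [-0.2, 0.4, 7.5]
opening: 0.0548
gripper_force: 65.5
```

move_arm([
  [[0,0,0],0,40],
  [[0,0,0],0,40],
  [[0,0,0],0,40],
  [[0,0,-50],0,40],
  [[0,0,-100],0,40],
  [[0,0,-120],0,40],
  [[0,0,-120],0,40],
])

```text
time: 2.85
eef_pos: [0.4427, 0.2195, 0.1441]
eef_rot: [0.003, 0.601, 0.799, 0.004]
force: [-0.0, 0.3, -0.7]
opening: 0.0549
gripper_force: 64.9
```

```bash
cat >> h.py <<'E'
CR=dict(yellow=((.627,.1895),3.),green=((.62,-.006),1.6),red=(( .629,-.207),1.))
def crate(k,x,y):
    c,a=CR[k];a=np.radians(a);return c[0]+x*np.cos(a)-y*np.sin(a),c[1]+x*np.sin(a)+y*np.cos(a)
E
python3 - <<'E'
from h import *
im,j,b=look()
for x in j+b:print(x)
print(r.state()["opening"])
p=crate("yellow",-.036,-.036);go((*p,.14),3); go((*p,.026),3)
E
```

```text
(array([177.2, 173. ]), array([0.5836, 0.3952, 0.053 ]), np.float64(2.0))
(array([377.8, 219.2]), array([ 0.4539, -0.223 ,  0.053 ]), np.float64(46.0))
(array([280. , 226.2]), array([0.4283, 0.0761]), array([73., 42.]), np.float32(77.1), [np.True_, np.False_])
0.05521650120375975
shift [-106.7  127.8    1.9] yaw 0.228 alt -2.914 q6 0.0 tcp [0.4406 0.2189 0.1413]
shift [-106.7  127.3  115.9] yaw 0.228 alt -2.914 q6 0.0 tcp [0.4406 0.2189 0.1413]
```

move_arm([
  [[-107,128,0],0.23,40],
  [[-107,128,0],0.23,40],
  [[-107,128,0],0.23,40],
  [[-107,128,0],0.23,40],
  [[-107,128,0],0.23,40],
  [[-107,128,0],0.23,40],
  [[-107,128,50],0.23,40],
])

```text
time: 3.6
eef_pos: [0.5971, 0.1525, 0.0955]
eef_rot: [0.005, 0.689, 0.725, 0.006]
force: [2.0, -0.1, 0.3]
opening: 0.0548
gripper_force: 64.8
```

Run:
```python
from h import *
print(r.state()["opening"])
p=crate("yellow",-.036,-.036);go((*p,.028),3)
```

```text
0.0548382437671025
shift [-0.7 -5.2 67.4] yaw -0.001 alt 3.14 q6 0.06 tcp [0.5971 0.1525 0.0955]
```

move_arm([
  [[-1,-4,35],0,40],
  [[-1,-4,67],0,40],
  [[-1,-4,67],0,40],
  [[-1,-4,67],0,40],
  [[-1,-4,67],0,66],
  [[-1,-4,67],0,66],
  [[-1,-4,67],0,66],
  [[-1,-4,30],0,66],
  [[-1,-4,-20],0,66],
  [[-1,-4,-60],0,66],
])

```text
time: 4.6
eef_pos: [0.5872, 0.1502, 0.1511]
eef_rot: [0.0, 0.689, 0.725, -0.0]
force: [0.9, 0.5, 0.9]
opening: 0.0658
gripper_force: 0.0
```

Run:
```python
from h import *
im,j,b=look();cv2.imwrite("pics/a.png",cv2.resize(im[95:315,165:465],None,fx=2.6,fy=2.6))
for x in j+b:print(x)
go((.582,.396,.15),68); go((.582,.396,.15),8)
```

```text
(array([177.4, 174.4]), array([0.5793, 0.3943, 0.053 ]), np.float64(8.0))
(array([377.9, 219.2]), array([ 0.4538, -0.2231,  0.053 ]), np.float64(46.0))
(array([187.1, 218. ]), array([0.4477, 0.3612]), array([42., 68.]), np.float32(-67.6), [np.False_, np.False_])
(array([280. , 226.2]), array([0.4283, 0.0761]), array([74., 42.]), np.float32(77.1), [np.True_, np.False_])
shift [245.3   2.3   9.8] yaw -1.136 alt 2.006 q6 0.06 tcp [0.5921 0.1509 0.1596]
shift [245.3   2.3   9.8] yaw -0.089 alt 3.053 q6 0.06 tcp [0.5921 0.1509 0.1596]
```

View pics/a.png

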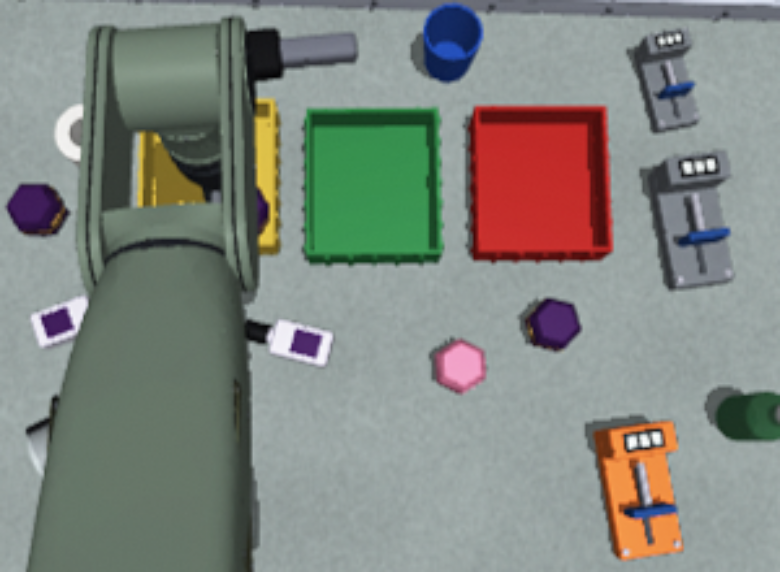

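Jar 2 is down in the yellow crate, partly hidden under the wrist at about zoom (260,210). Jar 1, at zoom (37,208), is next.

move_arm([
  [[245,2,10],-0.09,85],
  [[245,2,10],-0.09,85],
  [[245,2,10],-0.09,85],
  [[245,2,10],-0.09,85],
  [[245,2,10],-0.09,85],
  [[245,2,10],-0.09,85],
  [[245,2,10],-0.09,85],
  [[245,2,10],-0.09,85],
  [[245,2,10],-0.09,85],
])

```text
time: 5.55
eef_pos: [0.5778, 0.3929, 0.1392]
eef_rot: [0.0, 0.657, 0.754, -0.0]
force: [0.2, -0.7, -0.5]
opening: 0.0852
gripper_force: 0.0
```

Run:
```python
from h import *
go((.582,.396,.019),8)
```

```text
shift [  2.5   4.7 120.2] yaw -0.001 alt 3.14 q6 0.34 tcp [0.5778 0.3929 0.1392]
```

move_arm([
  [[2,5,40],0,85],
  [[2,5,80],0,85],
  [[2,5,120],0,85],
  [[2,5,120],0,85],
  [[2,5,120],0,40],
  [[2,5,120],0,40],
  [[2,5,120],0,40],
  [[2,5,120],0,40],
  [[2,5,120],0,40],
  [[2,5,120],0,40],
])

```text
time: 6.55
eef_pos: [0.5851, 0.3984, 0.0234]
eef_rot: [0.001, 0.656, 0.755, 0.003]
force: [0.4, -0.5, 7.2]
opening: 0.0555
gripper_force: 62.9
```

move_arm([
  [[0,0,0],0,40],
  [[0,0,-50],0,40],
  [[0,0,-100],0,40],
  [[0,0,-130],0,40],
  [[0,0,-130],0,40],
  [[0,0,-130],0,40],
])

```text
time: 7.15
eef_pos: [0.5828, 0.3976, 0.151]
eef_rot: [0.0, 0.656, 0.755, 0.001]
force: [0.2, -0.2, -0.5]
opening: 0.055
gripper_force: 63.3
```

Run:
```python
from h import *
im,j,b=look()
for x in j+b:print(x)
print(r.state()["opening"])
p=crate("yellow",-.036,.036);go((*p,.15),3)
```

```text
(array([165.8, 161.6]), array([0.619 , 0.4329, 0.053 ]), np.float64(2.0))
(array([258.2, 175.1]), array([0.5833, 0.1471, 0.053 ]), np.float64(2.0))
(array([377.8, 219.2]), array([ 0.4538, -0.223 ,  0.053 ]), np.float64(46.0))
(array([280.1, 226.2]), array([0.4285, 0.0759]), array([74., 42.]), np.float32(76.2), [np.True_, np.False_])
0.05513905685054912
shift [-172.8  -16.7   -1.3] yaw 0.088 alt -3.054 q6 0.34 tcp [0.5815 0.397  0.1486]
```

move_arm([
  [[-173,-17,-10],0.09,40],
  [[-173,-17,-10],0.09,40],
  [[-173,-17,-10],0.09,40],
  [[-173,-17,-10],0.09,40],
  [[-173,-17,-10],0.09,40],
  [[-173,-17,-10],0.09,40],
  [[-173,-17,-10],0.09,40],
  [[-173,-17,40],0.09,40],
  [[-173,-17,40],0.09,40],
])

```text
time: 8.1
eef_pos: [0.5837, 0.2238, 0.102]
eef_rot: [-0.004, 0.688, 0.725, -0.006]
force: [-2.1, -0.3, -2.4]
opening: 0.0552
gripper_force: 63.2
```

Run:
```python
from h import *
print(r.state()["opening"])
p=crate("yellow",-.036,.036);go((*p,.029),3)
```

```text
0.05515168401717189
shift [-0.4  6.5 72.9] yaw -0.0 alt 3.141 q6 0.18 tcp [0.5837 0.2238 0.102 ]
```

move_arm([
  [[0,4,35],0,40],
  [[0,4,72],0,40],
  [[0,4,72],0,40],
  [[0,4,72],0,40],
  [[0,4,72],0,66],
  [[0,4,72],0,66],
  [[0,4,72],0,66],
  [[0,4,30],0,66],
  [[0,4,-20],0,66],
  [[0,4,-60],0,66],
])

```text
time: 9.1
eef_pos: [0.5946, 0.2239, 0.1731]
eef_rot: [0.001, 0.689, 0.725, 0.002]
force: [0.5, -0.3, 0.4]
opening: 0.0661
gripper_force: 0.0
```

Run:
```python
from h import *
im,j,b=look()
for x in j+b:print(x)
go((.448,.358,.15),23); go((.4285,.0764,.15),-13)
```

```text
(array([258.2, 175.1]), array([0.5833, 0.1471, 0.053 ]), np.float64(2.0))
(array([377.8, 219.2]), array([ 0.4539, -0.223 ,  0.053 ]), np.float64(46.0))
(array([280. , 226.2]), array([0.4283, 0.0761]), array([74., 42.]), np.float32(77.1), [np.True_, np.False_])
shift [ 140.2 -144.9   29.8] yaw -0.351 alt 2.79 q6 0.17 tcp [0.5992 0.2252 0.1818]
shift [-140.1 -178.5   28.3] yaw 0.277 alt -2.864 q6 0.17 tcp [0.5992 0.2252 0.1818]
```

Run:
```python
from h import *
go((.455,-.2235,.16),46)
```

```text
shift [-440.9 -166.9   17.6] yaw -0.753 alt 2.389 q6 0.17 tcp [0.5992 0.2252 0.1818]
```

move_arm([
  [[-441,-165,8],-0.75,85],
  [[-441,-165,8],-0.75,85],
  [[-441,-165,8],-0.75,85],
  [[-441,-165,8],-0.75,85],
  [[-441,-165,8],-0.75,85],
  [[-441,-165,8],-0.75,85],
  [[-441,-165,8],-0.75,85],
  [[-441,-165,8],-0.75,85],
  [[-441,-165,8],-0.75,85],
  [[-441,-165,8],-0.75,85],
])

```text
time: 10.15
eef_pos: [0.4501, -0.228, 0.1625]
eef_rot: [0.001, 0.377, 0.926, -0.001]
force: [0.3, 0.2, -0.7]
opening: 0.085
gripper_force: 0.0
```

move_arm([
  [[0,0,0],0,85],
  [[0,0,0],0,85],
])

```text
time: 10.35
eef_pos: [0.4509, -0.2257, 0.162]
eef_rot: [0.001, 0.377, 0.926, 0.0]
force: [-0.0, 0.1, 0.1]
opening: 0.0851
gripper_force: 0.0
```

Run:
```python
from h import *
im,j,b=look()
for x in j+b:print(x)
go((.455,-.2235,.019),46)
```

```text
(array([233.3, 171.1]), array([0.594 , 0.2244, 0.053 ]), np.float64(2.0))
(array([258.2, 175.1]), array([0.5833, 0.1471, 0.053 ]), np.float64(2.0))
(array([188.8, 217.9]), array([0.4481, 0.356 ]), array([43., 77.]), np.float32(-67.6), [np.True_, np.False_])
(array([280.1, 226.2]), array([0.4284, 0.0759]), array([74., 42.]), np.float32(77.1), [np.True_, np.False_])
shift [ -1.8   3.6 142.8] yaw -0.004 alt 3.138 q6 -1.43 tcp [ 0.4511 -0.2248  0.1618]
```

move_arm([
  [[-2,4,50],0,85],
  [[-2,4,100],0,85],
  [[-2,4,143],0,85],
  [[-2,4,143],0,85],
  [[-2,4,143],0,40],
  [[-2,4,143],0,40],
  [[-2,4,143],0,40],
  [[-2,4,143],0,40],
  [[-2,4,143],0,40],
  [[-2,4,143],0,40],
])

```text
time: 11.4
eef_pos: [0.458, -0.2251, 0.0218]
eef_rot: [0.004, 0.376, 0.927, -0.001]
force: [1.6, 1.4, 7.2]
opening: 0.0547
gripper_force: 65.8
```

move_arm([
  [[0,0,0],0,40],
  [[0,0,-50],0,40],
  [[0,0,-100],0,40],
  [[0,0,-130],0,40],
  [[0,0,-130],0,40],
  [[0,0,-130],0,40],
])

```text
time: 12.0
eef_pos: [0.4556, -0.2238, 0.1498]
eef_rot: [0.002, 0.376, 0.927, -0.0]
force: [-0.1, 0.6, -1.9]
opening: 0.0547
gripper_force: 64.8
```

Run:
```python
from h import *
print(r.state()["opening"],r.state()["q"].round(2))
p=crate("yellow",.047,.003);print(p);go((*p,.16),93)
```

```text
0.05467138088269375 [-0.63  0.15  1.79 -0.    1.2  -1.43]
(np.float64(0.6737785802647361), np.float64(0.1949556785476821))
shift [135.2 452.4 -10.4] yaw -0.823 alt 2.318 q6 -1.43 tcp [ 0.4556 -0.2238  0.1498]
```

move_arm([
  [[135,452,-10],-0.82,40],
  [[135,452,-10],-0.82,40],
  [[135,452,-10],-0.82,40],
  [[135,452,-10],-0.82,40],
  [[135,452,-10],-0.82,40],
  [[135,452,-10],-0.82,40],
  [[135,452,-10],-0.82,40],
  [[135,452,-10],-0.82,40],
  [[135,452,-10],-0.82,40],
  [[135,452,-10],-0.82,40],
])

```text
time: 13.0
eef_pos: [0.6726, 0.1991, 0.1552]
eef_rot: [-0.002, -0.026, 1.0, 0.001]
force: [-0.1, -0.3, -0.4]
opening: 0.055
gripper_force: 64.7
```

move_arm([
  [[0,0,0],0,40],
  [[0,0,40],0,40],
  [[0,0,40],0,40],
  [[0,0,40],0,40],
])

```text
time: 13.4
eef_pos: [0.6704, 0.1934, 0.1151]
eef_rot: [-0.004, -0.024, 1.0, -0.001]
force: [0.9, -0.0, -1.4]
opening: 0.0551
gripper_force: 64.6
```

Run:
```python
from h import *
print(r.state()["opening"])
p=crate("yellow",.047,.003);go((*p,.029),93)
```

```text
0.05513244655320646
shift [-4.1  1.4 86.1] yaw -0.004 alt 3.137 q6 -1.46 tcp [0.6704 0.1934 0.1151]
```

move_arm([
  [[-4,1,45],0,40],
  [[-4,1,86],0,40],
  [[-4,1,86],0,40],
  [[-4,1,86],0,40],
  [[-4,1,86],0,68],
  [[-4,1,86],0,68],
  [[-4,1,86],0,68],
  [[-4,1,40],0,68],
  [[-4,1,-10],0,68],
  [[-4,1,-50],0,68],
])

```text
time: 14.4
eef_pos: [0.6783, 0.1962, 0.1721]
eef_rot: [0.002, -0.025, 1.0, 0.0]
force: [0.3, 0.8, -0.2]
opening: 0.0682
gripper_force: 0.0
```

move_arm([
  [[0,0,0],0,85],
  [[0,0,0],0,85],
])

```text
time: 14.6
eef_pos: [0.6788, 0.1963, 0.1717]
eef_rot: [0.003, -0.025, 1.0, 0.0]
force: [0.1, -0.2, 0.1]
opening: 0.0852
gripper_force: 0.0
```

Run:
```python
from h import *
im,j,b=look()
for x in j+b:print(x)
go((.4283,.0762,.14),167)
```

```text
(array([255.5, 170.6]), array([0.5973, 0.1563, 0.053 ]), np.float64(2.0))
(array([253.3, 151.8]), array([0.664, 0.169]), array([44., 25.]), np.float32(84.9), [np.False_, np.False_])
(array([280. , 226.2]), array([0.4283, 0.0761]), array([74., 42.]), np.float32(77.1), [np.True_, np.False_])
shift [ 254.6 -107.5   28.7] yaw -1.295 alt 1.847 q6 -1.46 tcp [0.6772 0.1961 0.169 ]
```

move_arm([
  [[254,-107,10],1.85,85],
  [[254,-107,10],1.85,85],
  [[254,-107,10],1.85,85],
  [[254,-107,10],1.85,85],
  [[254,-107,10],1.85,85],
  [[254,-107,10],1.85,85],
  [[254,-107,10],1.85,85],
  [[254,-107,10],1.85,85],
  [[254,-107,10],1.85,85],
  [[254,-107,10],1.85,85],
])

```text
time: 15.65
eef_pos: [0.4269, 0.0766, 0.1564]
eef_rot: [-0.002, 0.666, 0.746, -0.001]
force: [0.2, -0.1, 0.5]
opening: 0.085
gripper_force: 0.0
```

Run:
```python
from h import *
go((.4283,.0762,.10),167)
```

```text
shift [-0.6  1.5 56.4] yaw 0.34 alt -2.801 q6 -0.14 tcp [0.4269 0.0766 0.1564]
```

move_arm([
  [[0,2,40],0.34,85],
  [[0,2,40],0.34,85],
  [[0,2,40],0.34,85],
  [[0,2,40],0.34,85],
  [[0,2,40],0.34,85],
])

```text
time: 16.15
eef_pos: [0.4297, 0.0769, 0.1172]
eef_rot: [-0.001, 0.78, 0.626, -0.001]
force: [-0.9, 0.4, 0.3]
opening: 0.0853
gripper_force: 0.0
```

Run:
```python
from h import *
im,j,b=look();cv2.imwrite("pics/b.png",cv2.resize(im[95:315,165:465],None,fx=2.6,fy=2.6))
for x in j+b:print(x)
go((.4283,.0762,.009),167)
```

```text
(array([255.4, 170.6]), array([0.5971, 0.1565, 0.053 ]), np.float64(2.0))
(array([233.4, 171.2]), array([0.5937, 0.2241, 0.053 ]), np.float64(0.0))
(array([188.8, 218. ]), array([0.448 , 0.3562]), array([42., 76.]), np.float32(-67.6), [np.True_, np.False_])
shift [ -1.1  -1.4 108.6] yaw 0.008 alt -3.134 q6 0.2 tcp [0.43   0.0769 0.1176]
```

View pics/b.png

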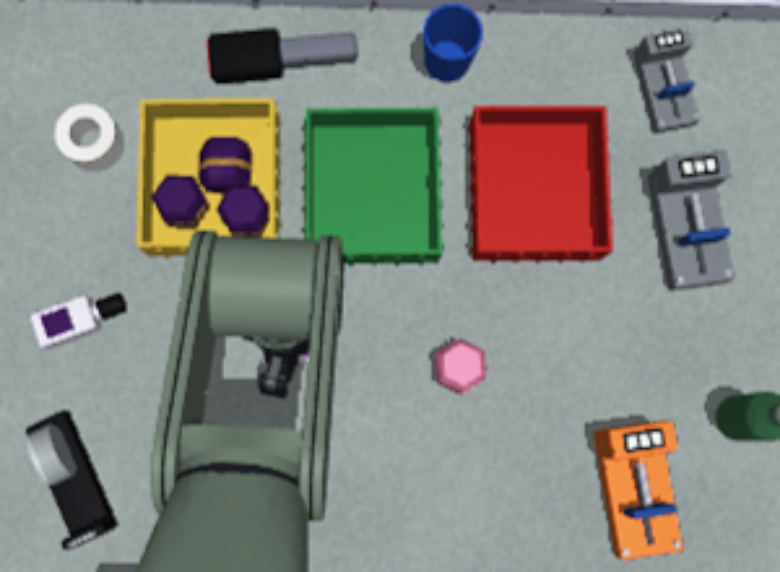

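Three jars are in the yellow crate. The third, at zoom (225,165), has tipped onto its side but its centre is inside the crate; I'll check it later. Next I grasp bottle 2.

move_arm([
  [[-1,-1,50],0,85],
  [[-1,-1,108],0,85],
  [[-1,-1,108],0,85],
  [[-1,-1,108],0,30],
  [[-1,-1,108],0,30],
  [[-1,-1,108],0,30],
  [[-1,-1,108],0,30],
  [[-1,-1,108],0,30],
  [[-1,-1,108],0,30],
  [[-1,-1,108],0,30],
])

```text
time: 17.2
eef_pos: [0.4326, 0.0762, 0.0131]
eef_rot: [0.002, 0.78, 0.625, 0.003]
force: [-0.2, 0.7, 7.0]
opening: 0.0408
gripper_force: 63.1
```

move_arm([
  [[0,0,0],0,30],
  [[0,0,-50],0,30],
  [[0,0,-100],0,30],
  [[0,0,-130],0,30],
  [[0,0,-130],0,30],
  [[0,0,-130],0,30],
])

```text
time: 17.8
eef_pos: [0.43, 0.0762, 0.1415]
eef_rot: [0.001, 0.78, 0.625, 0.001]
force: [-0.1, -0.1, -2.2]
opening: 0.0406
gripper_force: 62.3
```

Run:
```python
from h import *
print(r.state()["opening"],r.state()["q"].round(2))
p=crate("red",-.018,-.032);print(p);go((*p,.14),-89)
```

```text
0.0405726880644583 [-0.02  0.01  1.96  0.    1.17  0.2 ]
(np.float64(0.611561218493178), np.float64(-0.23930926956087561))
shift [-268.3  246.     2.1] yaw 1.334 alt -1.808 q6 0.2 tcp [0.43   0.0762 0.1415]
```

move_arm([
  [[-268,246,0],1.33,30],
  [[-268,246,0],1.33,30],
  [[-268,246,0],1.33,30],
  [[-268,246,0],1.33,30],
  [[-268,246,0],1.33,30],
  [[-268,246,0],1.33,30],
  [[-268,246,0],1.33,30],
  [[-268,246,0],1.33,30],
  [[-268,246,0],1.33,30],
  [[-268,246,0],1.33,30],
])

```text
time: 18.8
eef_pos: [0.6093, -0.2389, 0.1367]
eef_rot: [-0.002, 1.0, 0.01, -0.003]
force: [-0.5, -0.6, -1.4]
opening: 0.0407
gripper_force: 62.2
```

move_arm([
  [[0,0,40],0,30],
  [[0,0,40],0,30],
  [[0,0,40],0,30],
  [[0,0,40],0,30],
])

```text
time: 19.2
eef_pos: [0.6115, -0.2389, 0.1011]
eef_rot: [0.0, 1.0, 0.011, 0.0]
force: [-0.7, -0.3, -1.0]
opening: 0.0408
gripper_force: 62.1
```

Run:
```python
from h import *
print(r.state()["opening"])
p=crate("red",-.018,-.032);go((*p,.019),-89)
```

```text
0.040776688744728944
shift [ 0.   0.4 82.1] yaw 0.005 alt -3.137 q6 1.04 tcp [ 0.6115 -0.2389  0.1011]
```

move_arm([
  [[0,0,45],0,30],
  [[0,0,81],0,30],
  [[0,0,81],0,30],
  [[0,0,81],0,30],
  [[0,0,81],0,52],
  [[0,0,81],0,52],
  [[0,0,81],0,52],
  [[0,0,60],0,52],
  [[0,0,20],0,52],
  [[0,0,-50],0,52],
])

```text
time: 20.2
eef_pos: [0.6091, -0.238, 0.1292]
eef_rot: [-0.001, 1.0, 0.01, -0.002]
force: [0.1, -1.0, 1.1]
opening: 0.0521
gripper_force: 0.0
```

move_arm([
  [[0,0,0],0,85],
  [[0,0,0],0,85],
])

```text
time: 20.4
eef_pos: [0.6128, -0.24, 0.1338]
eef_rot: [0.002, 1.0, 0.01, 0.003]
force: [-0.4, 0.5, -0.0]
opening: 0.0785
gripper_force: 0.0
```

Run:
```python
from h import *
go((.448,.3565,.14),23)
```

```text
shift [-152.2 -599.8   -8.9] yaw 1.19 alt -1.951 q6 1.05 tcp [ 0.6128 -0.24    0.1338]
```

move_arm([
  [[-152,-598,-20],-1.95,85],
  [[-152,-598,-20],-1.95,85],
  [[-152,-598,-20],-1.95,85],
  [[-152,-598,-20],-1.95,85],
  [[-152,-598,-20],-1.95,85],
  [[-152,-598,-20],-1.95,85],
  [[-152,-598,-20],-1.95,85],
  [[-152,-598,-20],-1.95,85],
  [[-152,-598,-20],-1.95,85],
  [[-152,-598,-20],-1.95,85],
])

```text
time: 21.4
eef_pos: [0.4758, 0.244, 0.145]
eef_rot: [-0.001, 0.722, 0.691, -0.001]
force: [1.4, 0.1, 0.2]
opening: 0.0848
gripper_force: 0.0
```

Run:
```python
from h import *
im,j,b=look()
for x in j+b:print(x)
go((.448,.3565,.11),22.5)
```

```text
(array([255.4, 170.6]), array([0.5971, 0.1565, 0.053 ]), np.float64(2.0))
(array([233.3, 171.2]), array([0.5937, 0.2242, 0.053 ]), np.float64(0.0))
(array([382.1, 170.3]), array([ 0.6138, -0.2423]), array([39., 73.]), np.float32(-0.5), [np.True_, np.False_])
(array([186.6, 218.6]), array([0.4459, 0.3625]), array([42., 58.]), np.float32(-67.6), [np.False_, np.False_])
shift [104.1 -28.6  36.1] yaw -0.427 alt 2.715 q6 0.35 tcp [0.4732 0.2513 0.1454]
```

Bottle 2 is placed well at (0.614, -0.242).

move_arm([
  [[103,-28,30],-0.43,85],
  [[103,-28,30],-0.43,85],
  [[103,-28,30],-0.43,85],
  [[103,-28,30],-0.43,85],
  [[103,-28,30],-0.43,85],
  [[103,-28,30],-0.43,85],
])

```text
time: 22.05
eef_pos: [0.4554, 0.3456, 0.1163]
eef_rot: [0.0, 0.562, 0.827, -0.0]
force: [-0.0, 0.3, -0.4]
opening: 0.0849
gripper_force: 0.0
```

Run:
```python
from h import *
go((.448,.3565,.009),22.5)
```

```text
shift [ 12.9  -2.8 107.3] yaw -0.016 alt 3.125 q6 0.12 tcp [0.4554 0.3456 0.1163]
```

move_arm([
  [[13,-3,40],-0.016,85],
  [[13,-3,80],-0.016,85],
  [[13,-3,106],-0.016,85],
  [[13,-3,106],-0.016,30],
  [[13,-3,106],-0.016,30],
  [[13,-3,106],-0.016,30],
  [[13,-3,106],-0.016,30],
  [[13,-3,106],-0.016,30],
  [[13,-3,106],-0.016,30],
  [[13,-3,106],-0.016,30],
])

```text
time: 23.05
eef_pos: [0.4498, 0.3588, 0.0132]
eef_rot: [0.001, 0.554, 0.832, 0.002]
force: [0.0, -0.9, 6.4]
opening: 0.0406
gripper_force: 63.7
```

move_arm([
  [[0,0,0],0,30],
  [[0,0,-50],0,30],
  [[0,0,-100],0,30],
  [[0,0,-150],0,30],
  [[0,0,-150],0,30],
  [[0,0,-150],0,30],
])

```text
time: 23.65
eef_pos: [0.4484, 0.3585, 0.1627]
eef_rot: [0.001, 0.554, 0.832, 0.002]
force: [-1.1, 0.3, -2.3]
opening: 0.041
gripper_force: 62.8
```

Run:
```python
from h import *
im,j,b=look()
for x in j+b:print(x)
print(r.state()["opening"],r.state()["q"].round(2))
p=crate("red",-.018,.033);print(p);go((*p,.15),91)
```

```text
(array([255.4, 170.6]), array([0.5971, 0.1565, 0.053 ]), np.float64(2.0))
(array([233.4, 171.2]), array([0.5937, 0.2241, 0.053 ]), np.float64(0.0))
(array([382.1, 170.2]), array([ 0.6139, -0.2424]), array([39., 73.]), np.float32(-0.5), [np.True_, np.False_])
0.04062558967595529 [0.52 0.27 1.62 0.   1.25 0.13]
(np.float64(0.6104268120747546), np.float64(-0.17431916937571018))
shift [-553.8  -54.3   10.3] yaw -1.192 alt 1.949 q6 0.13 tcp [0.4469 0.3576 0.1603]
```

move_arm([
  [[-553,-54,0],-1.19,30],
  [[-553,-54,0],-1.19,30],
  [[-553,-54,0],-1.19,30],
  [[-553,-54,0],-1.19,30],
  [[-553,-54,0],-1.19,30],
  [[-553,-54,0],-1.19,30],
  [[-553,-54,0],-1.19,30],
  [[-553,-54,0],-1.19,30],
  [[-553,-54,0],-1.19,30],
  [[-553,-54,0],-1.19,30],
])

```text
time: 24.7
eef_pos: [0.5829, -0.0881, 0.1571]
eef_rot: [-0.003, -0.008, 1.0, 0.001]
force: [-0.6, 0.4, -1.6]
opening: 0.0405
gripper_force: 62.7
```

Run:
```python
from h import *
print(r.state()["opening"])
p=crate("red",-.018,.033);go((*p,.12),91)
```

```text
0.04053618194984589
shift [-26.3 -86.8  36.8] yaw -0.001 alt 3.141 q6 -1.88 tcp [ 0.5829 -0.0881  0.1571]
```

move_arm([
  [[-26,-86,35],0,30],
  [[-26,-86,35],0,30],
  [[-26,-86,35],0,30],
  [[-26,-86,35],0,30],
  [[-26,-86,35],0,30],
])

```text
time: 25.2
eef_pos: [0.6109, -0.1709, 0.1238]
eef_rot: [-0.002, -0.008, 1.0, 0.001]
force: [0.5, 0.3, -1.1]
opening: 0.041
gripper_force: 62.7
```

Run:
```python
from h import *
print(r.state()["opening"])
p=crate("red",-.018,.033);go((*p,.019),91)
```

```text
0.04095208878611766
shift [  0.2  -3.6 104.8] yaw -0.002 alt 3.14 q6 -2.0 tcp [ 0.6109 -0.1709  0.1238]
```

move_arm([
  [[0,-2,50],0,30],
  [[0,-2,90],0,30],
  [[0,-2,104],0,30],
  [[0,-2,104],0,30],
  [[0,-2,104],0,52],
  [[0,-2,104],0,52],
  [[0,-2,104],0,52],
  [[0,-2,80],0,52],
  [[0,-2,40],0,52],
  [[0,-2,-50],0,52],
])

```text
time: 26.2
eef_pos: [0.6104, -0.1737, 0.1347]
eef_rot: [-0.002, -0.008, 1.0, 0.001]
force: [1.3, 1.0, 0.2]
opening: 0.052
gripper_force: 0.0
```

move_arm([
  [[-80,0,-60],0,20],
  [[-160,0,-60],0,0],
  [[-160,0,-60],0,0],
  [[-160,0,-60],0,0],
  [[-160,0,-60],0,0],
  [[-160,0,-60],0,0],
])

```text
time: 26.8
eef_pos: [0.7719, -0.1718, 0.1952]
eef_rot: [-0.0, -0.008, 1.0, -0.0]
force: [-0.3, -0.4, -0.2]
opening: -0.0001
gripper_force: 0.0
```

Run:
```python
from h import *
im,j,b=look();s=eyes.capture("side")
for x in j+b:print(x)
cv2.imwrite("pics/c.png",np.vstack([cv2.resize(im[120:210,205:465],(780,270)),cv2.resize(s[145:295,275:475],(780,585))[:330]]))
print(r.state()["eef_pos"])
```

```text
(array([255.4, 170.6]), array([0.5971, 0.1565, 0.053 ]), np.float64(2.0))
(array([233.4, 171.2]), array([0.5937, 0.2241, 0.053 ]), np.float64(0.0))
(array([384.4, 172.5]), array([ 0.6067, -0.2497]), array([29., 70.]), np.float32(-0.8), [np.False_, np.False_])
[ 0.77082893 -0.17204077  0.19494713]
```

View pics/c.png

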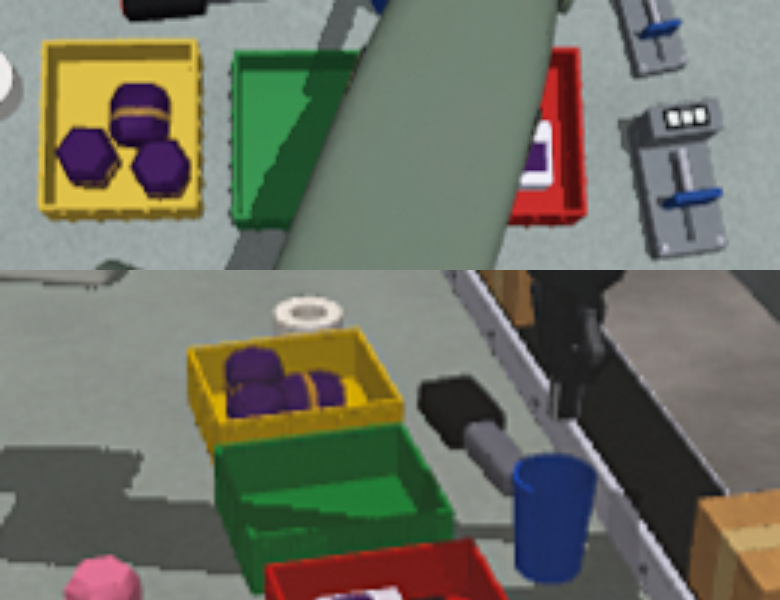

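All items are sorted; jar 3 lies flat inside the yellow crate, near (140,115) in the top half of the crop. I'll enlarge the counter in both views to measure the paddle.

Run:
```python
from h import *
im=eyes.capture("top");s=eyes.capture("side")
cv2.imwrite("pics/d.png",np.hstack([cv2.resize(im[145:215,405:455],(400,560),interpolation=cv2.INTER_CUBIC),cv2.resize(s[245:315,342:412],(400,400),interpolation=cv2.INTER_CUBIC)[:560] if 0 else cv2.copyMakeBorder(cv2.resize(s[245:305,342:412],None,fx=5.6,fy=5.6,interpolation=cv2.INTER_CUBIC),0,224,0,0,0)]))
for n,i in(("top",im),("side",s)):
    for st,c,m in blobs(masks(i)["blue"],40):
        yx=np.argwhere(m)[:,::-1];print(n,st.tolist(),c.round(1),cv2.boxPoints(cv2.minAreaRect(yx.astype(np.float32))).round(1).tolist())
```

```text
top [328, 97, 13, 27, 237] [333.3 108.8] [[328.0, 97.0], [340.0, 97.0], [340.0, 123.0], [328.0, 123.0]]
top [418, 127, 14, 6, 44] [424.5 129.2] [[417.29998779296875, 128.6999969482422], [430.79998779296875, 126.0], [431.5, 129.6999969482422], [418.1000061035156, 132.39999389648438]]
top [426, 183, 19, 6, 73] [435.4 185.6] [[425.6000061035156, 184.6999969482422], [443.8999938964844, 182.39999389648438], [444.3999938964844, 186.60000610351562], [426.1000061035156, 188.89999389648438]]
top [0, 252, 28, 110, 1438] [  9.9 297.5] [[0.0, 361.0], [0.0, 252.0], [27.0, 252.0], [27.0, 361.0]]
top [405, 289, 20, 5, 62] [414.7 291. ] [[405.0, 290.70001220703125], [423.70001220703125, 288.0], [424.20001220703125, 291.5], [405.5, 294.20001220703125]]
side [406, 192, 22, 33, 571] [415.9 207.6] [[406.0, 192.0], [427.0, 192.0], [427.0, 224.0], [406.0, 224.0]]
side [427, 258, 9, 15, 63] [431.4 264.7] [[424.0, 262.0], [429.0, 257.0], [439.0, 267.0], [434.0, 272.0]]
side [250, 262, 7, 22, 69] [252.6 271.9] [[248.6999969482422, 262.29998779296875], [252.5, 261.5], [256.70001220703125, 282.70001220703125], [252.89999389648438, 283.3999938964844]]
side [365, 264, 10, 22, 80] [369.8 273.4] [[364.29998779296875, 264.20001220703125], [371.70001220703125, 263.20001220703125], [374.79998779296875, 284.70001220703125], [367.3999938964844, 285.79998779296875]]
```

View pics/d.png

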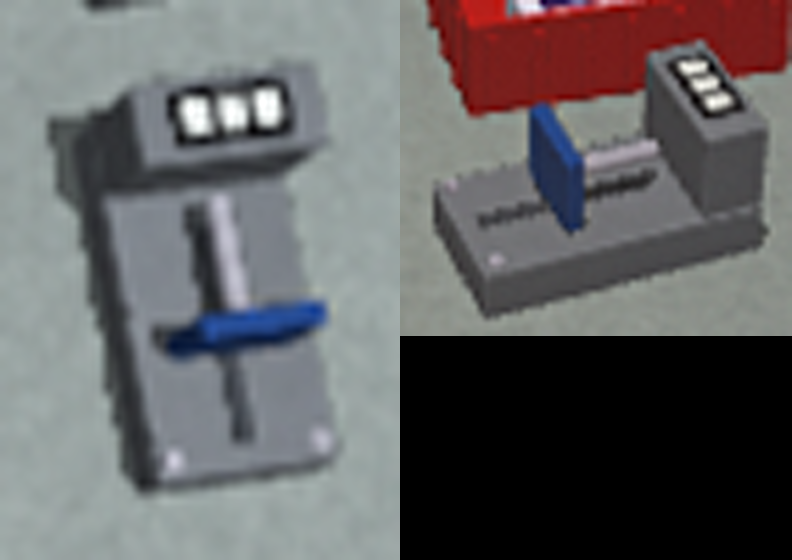

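The crop shows the blue paddle standing on the large grey counter. Its front top edge runs from about (205,342) to (325,322) in the top crop.

Run:
```python
from h import *
T=lambda x,y:((x+.5)/8-.5+405,(y+.5)/8-.5+145)
S=lambda x,y:((x-400+.5)/5.6-.5+342,(y+.5)/5.6-.5+245)
P=lambda x,y,z:plane("top",T(x,y),z)
l,rr=P(205,342,.076),P(325,322,.076);print("front top edge",l.round(4),rr.round(4),np.linalg.norm(l-rr),"mid",((l+rr)/2).round(4))
d=l-rr;print("ang",np.degrees(np.arctan2(d[1],d[0]))-90)
print("tri far",tri(T(205,342),S(531,112)),"near",tri(T(325,322),S(562,158)))
bl,br,tl=P(143,487,.03),P(338,462,.03),P(105,200,.03)
for a,b in((br,bl),(bl,tl)):
    e=b-a;print(np.linalg.norm(e),np.degrees(np.arctan2(e[1],e[0])))
print("front mid",(bl+br)/2)
```

```text
front top edge [ 0.5525 -0.3803  0.076 ] [ 0.5614 -0.4269  0.076 ] 0.04745375675070319 mid [ 0.557  -0.4036  0.076 ]
ang 10.842100803479326
tri far (array([ 0.55445267, -0.38136852,  0.07336763]), np.float64(0.0027183742169988676)) near (array([ 0.56073661, -0.42558007,  0.07959957]), np.float64(0.00023563688328256206))
0.07891993680084253 98.56408781373953
0.11667363897247493 5.809594061285198
front mid [ 0.50935427 -0.40815798  0.03      ]
```

Run:
```python
from h import *
go((.531,-.4075,.15),98)
print(plane("top",(455,254),.1))
```

```text
shift [ 243.2 -231.8   45.5] yaw -0.125 alt 3.017 q6 -1.91 tcp [ 0.7709 -0.1722  0.1953]
[ 0.35121981 -0.43825035  0.1       ]
```

move_arm([
  [[243,-231,45],-0.125,0],
  [[243,-231,45],-0.125,0],
  [[243,-231,45],-0.125,0],
  [[243,-231,45],-0.125,0],
  [[243,-231,45],-0.125,0],
  [[243,-231,45],-0.125,0],
  [[243,-231,45],-0.125,0],
  [[243,-231,45],-0.125,0],
  [[243,-231,45],-0.125,0],
  [[243,-231,45],-0.125,0],
])

```text
time: 28.0
eef_pos: [0.5331, -0.406, 0.151]
eef_rot: [0.0, -0.07, 0.998, -0.0]
force: [-0.0, -0.6, 0.3]
opening: 0.0
gripper_force: 0.0
```

Run:
```python
from h import *
im,j,b=look()
for x in j+b:print(x)
for st,c,m in blobs(masks(im)["blue"],40): print(c.round(1),end=' ')
go((.531,-.4075,.048),98)
```

```text
(array([255.4, 170.6]), array([0.5971, 0.1565, 0.053 ]), np.float64(2.0))
(array([233.4, 171.2]), array([0.5937, 0.2241, 0.053 ]), np.float64(0.0))
(array([361. , 170.2]), array([ 0.6122, -0.1748]), array([72., 38.]), np.float32(0.0), [np.True_, np.False_])
(array([382.1, 170.2]), array([ 0.614 , -0.2422]), array([39., 73.]), np.float32(-0.5), [np.True_, np.False_])
[338.1 110.3] [424.7 129.2] [432.2 186.2] [  9.9 297.5] shift [  2.8  -1.3 103. ] yaw 0.002 alt -3.14 q6 -2.49 tcp [ 0.5335 -0.4058  0.151 ]
```

Both bottles are well placed. Now lower the tool in front of the paddle.

move_arm([
  [[3,-1,40],0,0],
  [[3,-1,70],0,0],
  [[3,-1,90],0,0],
  [[3,-1,102],0,0],
  [[3,-1,102],0,0],
  [[3,-1,102],0,0],
])

```text
time: 28.65
eef_pos: [0.531, -0.4081, 0.0494]
eef_rot: [0.001, -0.071, 0.998, -0.001]
force: [0.0, 0.6, 0.6]
opening: 0.0001
gripper_force: 0.0
```

move_arm([
  [[-5,0,0],0,0],
  [[-10,0,0],0,0],
  [[-15,0,0],0,0],
  [[-20,0,0],0,0],
  [[-25,0,0],0,0],
  [[-30,0,0],0,0],
  [[-35,0,0],0,0],
  [[-40,0,0],0,0],
  [[-40,0,0],0,0],
])

```text
time: 29.55
eef_pos: [0.5692, -0.4025, 0.0485]
eef_rot: [-0.001, -0.07, 0.998, 0.0]
force: [-7.0, -0.6, 4.1]
opening: -0.0003
gripper_force: 3.0
```

move_arm([
  [[-4,0,0],0,0],
  [[-7,0,0],0,0],
  [[-10,0,0],0,0],
  [[-10,0,0],0,0],
  [[-10,0,0],0,0],
])

```text
time: 30.05
eef_pos: [0.578, -0.4011, 0.0484]
eef_rot: [-0.002, -0.07, 0.998, 0.0]
force: [-8.3, -0.3, 5.5]
opening: -0.0002
gripper_force: 3.6
```

move_arm([
  [[-2,0,0],0,0],
  [[-4,0,0],0,0],
  [[-4,0,0],0,0],
  [[-4,0,0],0,0],
])

```text
time: 30.45
eef_pos: [0.5817, -0.4005, 0.0483]
eef_rot: [-0.002, -0.07, 0.998, 0.001]
force: [-8.6, -0.6, 4.9]
opening: -0.0003
gripper_force: 3.9
```

Not at the stop yet (no force jump), so continue.

move_arm([
  [[-2,0,0],0,0],
  [[-4,0,0],0,0],
  [[-4,0,0],0,0],
  [[-4,0,0],0,0],
])

```text
time: 30.85
eef_pos: [0.5855, -0.4, 0.0484]
eef_rot: [-0.002, -0.07, 0.998, 0.001]
force: [-7.4, -0.2, 4.6]
opening: 0.0001
gripper_force: 4.1
```

move_arm([
  [[-2,0,0],0,0],
  [[-3,0,0],0,0],
  [[-3,0,0],0,0],
  [[-3,0,0],0,0],
])

```text
time: 31.25
eef_pos: [0.587, -0.3997, 0.0484]
eef_rot: [-0.004, -0.07, 0.998, 0.001]
force: [-11.8, 0.4, 7.5]
opening: -0.0001
gripper_force: 5.9
```

Run:
```python
from h import *
s=eyes.capture("side")
cv2.imwrite("pics/e.png",cv2.resize(s[215:305,322:442],None,fx=5.6,fy=5.6,interpolation=cv2.INTER_CUBIC))
print(r.state()["force"],r.state()["eef_pos"])
```

```text
[-12.04018995   1.71068327   8.9622206 ] [ 0.58697597 -0.39968566  0.04836385]
```

View pics/e.png

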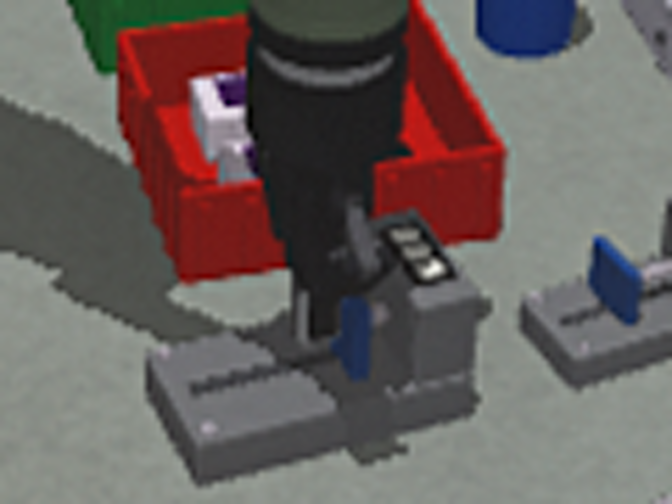

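The tool has driven the paddle, at crop (350,340), close to the display block. The force has jumped and the travel has stalled. I'll press slightly more, hold, then back off.

move_arm([
  [[-3,0,0],0,0],
  [[-3,0,0],0,0],
  [[-3,0,0],0,0],
])

```text
time: 31.6
eef_pos: [0.5871, -0.3996, 0.0484]
eef_rot: [-0.007, -0.07, 0.998, 0.002]
force: [-20.3, -0.4, 10.9]
opening: -0.0005
gripper_force: 9.8
```

move_arm([
  [[10,0,0],0,0],
  [[25,0,0],0,0],
  [[40,0,0],0,0],
  [[55,0,0],0,0],
  [[62,0,0],0,0],
  [[62,0,0],0,0],
  [[62,0,-50],0,0],
  [[62,0,-100],0,0],
  [[62,0,-120],0,0],
  [[62,0,-120],0,0],
])

```text
time: 32.6
eef_pos: [0.5358, -0.41, 0.1748]
eef_rot: [0.004, -0.07, 0.997, -0.004]
force: [0.2, -0.3, 0.7]
opening: -0.0001
gripper_force: 0.0
```

Run:
```python
from h import *
im,j,b=look();s=eyes.capture("side")
for x in j+b:print(x)
for n,i in(("top",im),("side",s)):
    for st,c,m in blobs(masks(i)["blue"],40): print(n,c.round(1),end=' ')
cv2.imwrite("pics/f.png",cv2.resize(s[140:310,225:475],None,fx=3.2,fy=3.2))
print(r.state()["force"],r.state()["eef_pos"])
```

```text
(array([255.4, 170.6]), array([0.5971, 0.1565, 0.053 ]), np.float64(2.0))
(array([233.4, 171.2]), array([0.5937, 0.2241, 0.053 ]), np.float64(0.0))
(array([361. , 170.3]), array([ 0.612 , -0.1748]), array([72., 38.]), np.float32(0.0), [np.True_, np.False_])
(array([382. , 170.2]), array([ 0.614 , -0.2421]), array([39., 73.]), np.float32(-0.5), [np.True_, np.False_])
top [338.1 110.2] top [424.7 129.2] top [434.3 185.8] top [  9.9 297.4] side [416.  207.3] side [431.5 264.7] side [252.7 272.2] side [370.8 274.3] [-0.06323037  0.1081949  -0.89227899] [ 0.53282174 -0.40745538  0.16861321]
```

View pics/f.png

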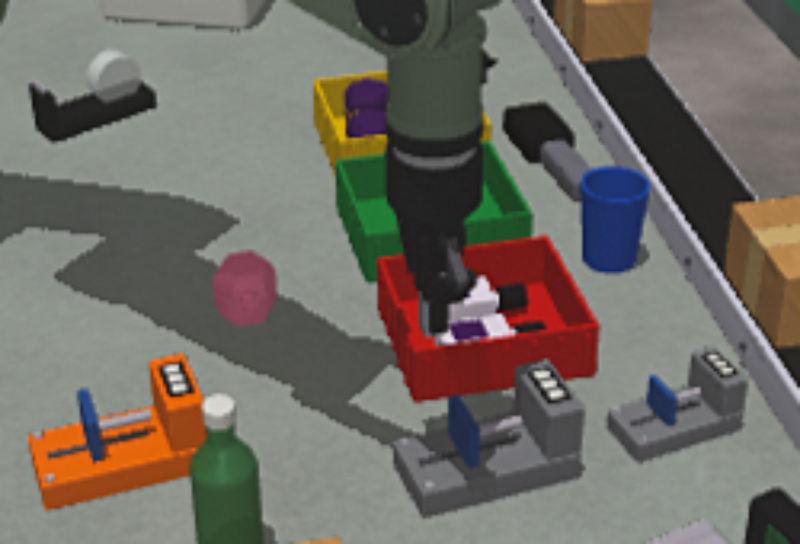

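The paddle is back at (370,274) in the side view and every item sits in its crate. One last check for lilac or violet blobs elsewhere, then hand in.

Run:
```python
from h import *
f=[]
for n in("top","side"):
    H,S,V=cv2.split(cv2.cvtColor(eyes.capture(n),cv2.COLOR_BGR2HSV))
    f+=[(n,c.round(),st[4]) for st,c,_ in blobs((H>122)&(H<165)&(S>35)&(V>40),40)]
print(f)
if all(n=="side" or (215<c[0]<410 and 130<c[1]<200) or V is None for n,c,a in f): print(r.job_done())
```

```text
[('top', array([251., 152.]), np.int32(132)), ('top', array([255., 171.]), np.int32(421)), ('top', array([233., 171.]), np.int32(263)), ('top', array([362., 172.]), np.int32(98)), ('top', array([382., 172.]), np.int32(101)), ('side', array([339., 173.]), np.int32(202)), ('side', array([371., 243.]), np.int32(67))]
the job is handed in; nothing more can be done
None
```

The job is handed in: the three jars are in the yellow crate (one lying on its side), both bottles are in the red crate, no cartons were present, and the counter paddle was pushed to its stop and sprang back; no verdict was returned.

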